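Pin the tablet clamp on a cafe stand

TASK

Secure the tablet on its sloping stand. Draw the small lock slide fully up the slope to free the clamp slide, push the clamp home against its stop over the tablet's edge so that its raised eye sits over the fixed knuckle, then take the steel pin from its wooden rest and thread it through both holes until its collar is seated on the eye; let go. Leave the mug, pepper mill and jar as they stand.

Things in the scene. Friction and masses are not known exactly. Their poses are not given: they have to be found in the camera images.
- stand: Low desk stand, fixed, facing a guest across the table from the robot. Its deck (250 mm up the slope, 310 mm wide, low edge away from the robot) rises at 30 degrees to level; a black tablet, 130 x 205 mm, lies on its -y part. Origin: middle of the base's underside; axes: z up, x level from the low to the high edge, y level along the deck. Low edge of the deck's face: 105 mm to -x and 26 mm up.
- knuckle (a point): Fixed knuckle of the stand: a dark steel block 42 x 42 mm, 30 mm high off the deck, between the open clamp's eye and the tablet, with a 17 mm hole through it, square to the deck. The point is the centre of the hole's upper mouth. Axes: the stand's, not the deck's.
- eye (a point): Eye of the clamp slide: an aluminium plate 42 x 42 mm, 16 mm thick, with a 17 mm hole. The point is the centre of the hole's upper mouth, 49 mm off the deck. Axes (the deck's): x up the slope, y level, away from the tablet, z square off the deck, 30 degrees from vertical, leaning to the low edge. With the clamp home the knuckle's mouth is 19 mm along -z from this point.
- clamp_grip (a point): Handle of the clamp slide: an upright aluminium fin, 16 mm thick (y), 40 mm long (x), its top 68 mm off the deck and its foot on the slide's 8 mm plate. The point is in the middle of the fin, 50 mm off the deck and 18 mm under its top. Axes as for the eye. From the eye it lies 90 mm up the slope and 20 mm nearer the tablet (-y).
- clamp (a joint): Travel of the clamp slide in m along -y of the eye's axes (level, towards the tablet): 0 fully open, 0.075 home against its stop. It starts at 0 to 0.018. While the lock's bolt lies across its path it stops at 0.022. About 3 to 4 N moves it, and it stays where it is left.
- lock_grip (a point): Grip of the lock slide, near the top edge of the deck: an upright steel block 16 mm thick (x) and 44 mm wide (y), from 10 to 56 mm off the deck, on a flat bolt 14 mm wide that points down the slope across the clamp plate's path. The point is in the middle of the block, 38 mm off the deck. Axes as for the eye.
- lock (a joint): Travel of the lock slide in m, up the slope (+x of the eye's axes): 0 to 0.003 at the start (locked), 0.03 fully drawn; the bolt is clear of the clamp from about 0.016. About 3 to 4 N moves it; it stays where it is left.
- pin_grip (a point): Steel pin, 92 mm long, about 0.1 kg, standing knob up in a hole of its wooden rest. Knob: a 22 mm round, 40 mm tall, at the top end; under it a collar 25 mm across and 6 mm thick; under that a shank 14 mm in diameter and 46 mm long whose last 10 mm taper to 6 mm. The point is the middle of the knob, 20 mm above the collar. z runs along the pin towards the knob.
- pin_seat (a point): On the pin's axis, at the underside of the collar, 26 mm below the knob's middle. Seated, it lies at the eye's point.
- pin_tip (a point): The pin's lower end, 46 mm below the underside of the collar.
- rest: Wooden block 70 x 70 x 50 mm, fixed, with a hole 18 mm wide and 48 mm deep in the middle of its top, in which the pin stands loosely, its collar on the block's top. Origin: centre of its underside. It stands on either side (+y or -y of the robot) of the stand; the mug stands on the other side.
- mug_mid (a point): White mug, 76 mm across, 90 mm high, with a handle: the point is its middle. Leave alone.
- mill_mid (a point): Wooden pepper mill, 54 mm across, 190 mm high: the point is its middle. Leave alone.
- jar_mid (a point): Glass storage jar with steel lid, 84 mm across, 130 mm high: the point is its middle. Leave alone.

How it is judged:
On the way, in this order (a step that is already met when the one before it is completed fails the run):
1. the lock slide is drawn up the slope (value of joint lock above 0.024 m), for 0.1 s.
2. the clamp slide is home (value of joint clamp above 0.071 m), for 0.1 s.
3. the pin is out of its rest (z of pin_tip in the frame of rest above 0.055 m), for 0.1 s.
At the end, for the whole second after the job is handed in: The lock is still drawn (over 18 mm), the clamp is within 4 mm of its stop, and the pin stands through both holes with its collar within 6 mm of the eye's mouth, square to the deck within 7 degrees, at rest (value of joint lock above 0.018 m and value of joint clamp above 0.071 m and distance between pin_seat and eye below 0.006 m and distance between pin_tip and knuckle below 0.032 m and angle between the z axis of pin_tip and the z axis of eye, either way round below 0.12 rad and linear speed of pin below 0.02 m/s); the robot touches nothing.
It fails at once if a bystander (mug, mill or jar) is shifted by more than 30 mm (distance of any of mug_mid, mill_mid, jar_mid from where it was at the start of the episode above 0.03 m).
It also fails if it takes over 72 s, if anything falls off the work surface, if the arm or the gripper's body presses on something with over 40 N, if the wrist force passes 120 N, or if a joint passes its speed limit or range.

ROBOT

A 6-joint arm with a two-finger parallel gripper is mounted at the origin on the work surface. World frame = base frame: x ahead of the robot, y to its left, z up, the work surface at z = 0. Lengths are in m, angles in rad, forces in N, time in s.
With the tool pointing down it reaches from about 0.225 to 0.875 m from the base axis. Payload 3.4 kg.
Tool frame: the origin (TCP) lies between the finger pads; the fingertips stand 11 mm ahead of it and the grasp point (between the pads) lies 8 mm behind it; z points along the fingers, y is the line along which they close (so a half turn about z gives the same grasp; the last joint's range is limited). The gripper opens to 85 mm and grips with 20 to 120 N. Pads are 22 mm wide; open, the fingers measure 114 mm over their backs; the gripper's body (76 mm by 85 mm) begins 54 mm behind the grasp point. The pads swing forward as they close: fully open they stand 13 mm farther back than shut.
Start: joints at [-1.432, 0.276, 1.505, -0, 1.361, -0.121], TCP at [0.148, -0.556, 0.242] pointing down, gripper open.
Joint ranges: [-2.89, 2.89], [-0.75, 2.08], [0.22, 2.7], [-1.18, 4.32], [0.11, 2.71], [-2.7, 2.7]. Speed limits (rad/s): [2.57, 2.57, 3.14, 3.14, 3.14, 3.14].

INTERFACE

Orientations are given as a unit quaternion [w, x, y, z].
In Python, from rig import manip, imaging gives the robot as it stands. The module is installed in compiled form; this text tells all that it offers.
- The arm moves only by the tool jog_arm, never from a script. Its argument "deltas" is one flat list of numbers, 7 for each row, row after row: the turn, a rotation vector about the world's x, y, z in degrees, then the shift along the world's x, y, z in mm, then the opening, from 0 (shut) to 1 (fully open). In form: [ax, ay, az, tx, ty, tz, gripper, ax, ay, az, tx, ty, tz, gripper, ...]. A call has 1 to 20 rows; each row is the pose to reach, as a shift and turn from the pose commanded when the call began; what a row does not reach only later rows make up. A row lasts 1/10 s, in which the tool goes at most 50 mm and 8.59 degrees, less where a joint would pass 70% of its speed; a pose out of reach is approached as far as the arm can. A call with a gripper value outside its range is refused whole. The fingers move at their own pace and stop on an object; "grip_force" is the grip in N (left out, the last holds). Time passes only in rows, so rows that repeat a pose let the fingers close. It gives the time, the measured TCP pose, the force, the opening and the grip force at its end, in the units of the state.
- manip.get_state(): the state, without advancing time (a new reading comes with each control period).
- imaging.get_image(name): name is "scene" or "side" or "wrist"; returns the picture (384x512x3 uint8, blue, green, red); there is no depth.
- imaging.calibration(name): a dict with "mtx" (3x3 intrinsics, pixels), "cam_to_world" (4x4, takes a point from camera to world coordinates). Camera axes: x right, y down, z forward; pixel columns grow to the right and rows downward; lengths in m; the calibration is good to about 2 mm. The wrist camera is an equidistant fisheye: a pixel r from the principal point sees the ray r / f radians off the axis. A picture is of the moment at which its call begins: read the wrist's pose just before it. calibration takes no time and is no camera call; for the wrist camera it gives the pose at the moment of the call.
- manip.sign_off(): hands the job in; it is judged then, once.
The state is a dict: "clock": time; "qpos": joint angles; "qd": joint speeds; "effort": joint torques, N m; "position": TCP position; "ee_rot": TCP orientation; "contact_force": force on the tool from outside, world axes, zero at the start; "moment": the same for the moment, N m; "width": finger opening in m; "gripper_force": force on a finger pad.
Only numpy, scipy, OpenCV 4.12 (cv2) and the standard library are available. Lean on these libraries where they do the work, as an engineer would, in place of code of your own. Each camera call takes 0.05 s, during which the arm holds its last target. There are 200 camera calls.

## Working session

There is one attempt and no reset: what is moved stays moved. The work goes in short steps, Python scripts to look and compute and a tool call to move; the robot and the scene stay as the last step left them, time stands still between calls to the robot, and variables do not carry over. Pictures are saved under pics/ and viewed, at most 10 in all, crops included, and the job is handed in when it is done.

Besides the shell and the picture viewer there is one more tool, called after "Call:" as name(argument=value, ...) on one line, values as JSON. jog_arm: Moves the arm, as the interface text tells. Its arguments: {"type":"object","properties":{"deltas":{"type":"array"},"grip_force":{"type":"number"}},"required":["deltas"]}

```bash
mkdir -p pics
cat > h.py <<'E'
import numpy as np, cv2
from rig import manip, imaging
E
python3 - <<'E'
from h import *
for n in ("scene","side","wrist"):
    c=imaging.calibration(n); im=imaging.get_image(n); cv2.imwrite(f"pics/{n}0.png",im)
    print(n,np.round(c["mtx"],1).tolist(),np.round(c["cam_to_world"],3).tolist())
a=cv2.imread("pics/scene0.png");b=cv2.imread("pics/side0.png")
cv2.imwrite("pics/a_scene.png",cv2.resize(a,(800,600),interpolation=cv2.INTER_CUBIC))
cv2.imwrite("pics/a_side.png",cv2.resize(b,(800,600),interpolation=cv2.INTER_CUBIC))
print(manip.get_state())
E
```

```text
scene [[415.0, 0.0, 257.3], [0.0, 415.0, 189.3], [0.0, 0.0, 1.0]] [[-0.581, 0.641, -0.502, 1.199], [0.814, 0.456, -0.36, 0.48], [-0.002, -0.618, -0.787, 1.103], [0.0, 0.0, 0.0, 1.0]]
side [[353.4, 0.0, 255.1], [0.0, 353.4, 191.7], [0.0, 0.0, 1.0]] [[-0.782, -0.405, 0.473, 0.014], [-0.623, 0.501, -0.601, 0.672], [0.006, -0.765, -0.644, 0.826], [0.0, 0.0, 0.0, 1.0]]
wrist [[297.3, 0.0, 256.8], [0.0, 297.3, 194.5], [0.0, 0.0, 1.0]] [[0.257, -0.933, -0.25, 0.211], [-0.966, -0.249, -0.066, -0.537], [-0.001, 0.258, -0.966, 0.374], [0.0, 0.0, 0.0, 1.0]]
{'clock': 0.15, 'qpos': array([-1.43200031e+00,  2.76472480e-01,  1.50584296e+00, -2.94198047e-07,
        1.36068894e+00, -1.20978131e-01]), 'qd': array([ 0.00063856, -0.000436  , -0.00231815, -0.00095363,  0.00096064,
       -0.00130106]), 'effort': array([ 6.57195396e-04, -4.17145872e+01, -2.46032435e+01, -2.31600934e-04,
        7.65315344e-03,  3.84831409e-06]), 'position': array([ 0.14765064, -0.55533344,  0.24162518]), 'ee_rot': array([-7.05834343e-04,  9.91576275e-01,  1.29522167e-01, -6.43225294e-06]), 'contact_force': array([ 0.28470198,  0.26032207, -0.7525937 ]), 'moment': array([ 0.00784515, -0.02002696, -0.02329142]), 'gripper_force': 0.0, 'width': 0.08564270385441339}
```

View pics/a_scene.png

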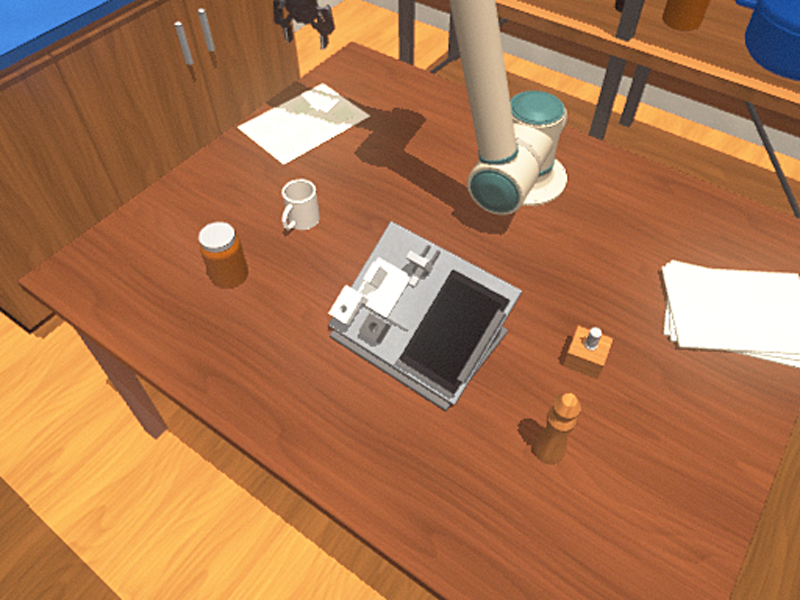

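View pics/a_side.png

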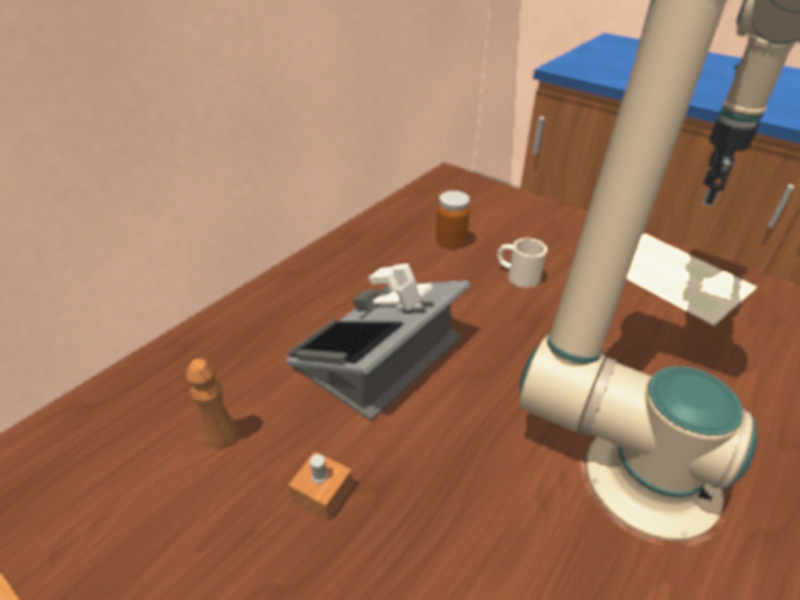

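The scene view shows the stand's high edge facing the robot, the clamp and eye on −Y, and the rest and pin on +Y, with the mug and jar on −Y. I'll enlarge both views.

Run:
```python
from h import *
a=cv2.imread("pics/scene0.png");b=cv2.imread("pics/side0.png")
cv2.imwrite("pics/b_scene.png",cv2.resize(a[130:280,200:400],(800,600),interpolation=cv2.INTER_CUBIC))
cv2.imwrite("pics/b_side.png",cv2.resize(b[160:325,180:310],None,fx=3.6,fy=3.6,interpolation=cv2.INTER_CUBIC))
```

```text
(no output)
```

View pics/b_scene.png

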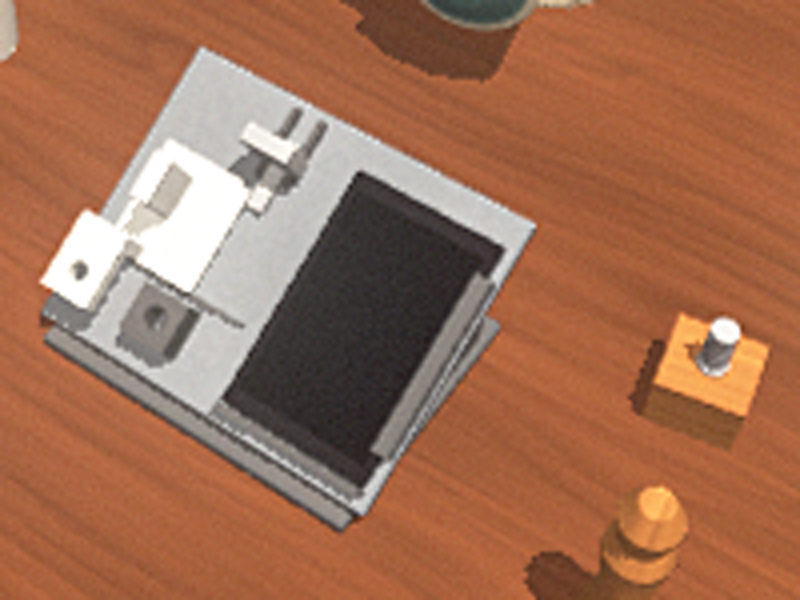

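View pics/b_side.png

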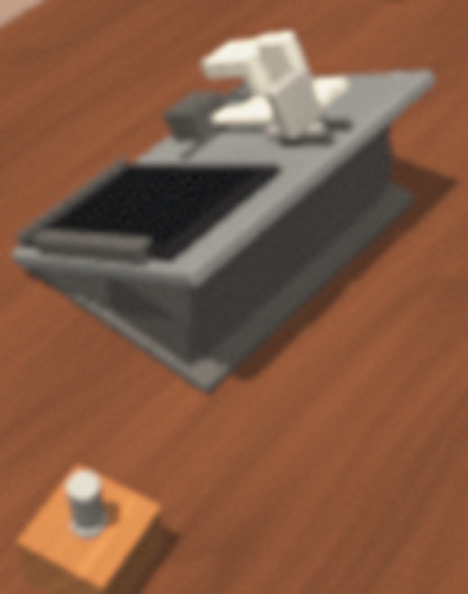

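```bash
cat >> h.py <<'E'
from scipy.optimize import least_squares
def proj(n,P,c=None):
    c=c or imaging.calibration(n); T=np.linalg.inv(c["cam_to_world"]); p=np.atleast_2d(P)@T[:3,:3].T+T[:3,3]
    K=c["mtx"]
    if n=="wrist":
        r=np.linalg.norm(p[:,:2],axis=1); th=np.arctan2(r,p[:,2]); q=p[:,:2]/r[:,None]*th[:,None]
    else: q=p[:,:2]/p[:,2:]
    return q*K[0,0]+K[:2,2]
def ray(n,uv,c=None):
    c=c or imaging.calibration(n); K=c["mtx"]; q=(np.array(uv,float)-K[:2,2])/K[0,0]
    if n=="wrist":
        t=np.linalg.norm(q); d=np.r_[q/t*np.sin(t),np.cos(t)]
    else: d=np.r_[q,1]
    M=np.array(c["cam_to_world"]); d=M[:3,:3]@d; return M[:3,3],d/np.linalg.norm(d)
def tri(obs):
    A=0;b=0
    for o,d in obs:
        Q=np.eye(3)-np.outer(d,d); A=A+Q; b=b+Q@o
    x=np.linalg.solve(A,b); return x,[np.linalg.norm((np.eye(3)-np.outer(d,d))@(x-o)) for o,d in obs]
def S(u,v): return (200+u/4,130+v/4)
def D(u,v): return (180+u/3.6,160+v/3.6)
def frame(p):
    c,s=np.cos(p[2]),np.sin(p[2]); R=np.array([[c,-s,0],[s,c,0],[0,0,1]]); return R,np.array([p[0],p[1],0])
C30,S30=np.cos(np.pi/6),.5
RD=np.array([[C30,0,-S30],[0,1,0],[S30,0,C30]])  # deck->stand
def deck2w(p,P): R,t=frame(p); return R@(np.array([-.105,0,.026])+RD@np.array(P,float))+t  # P=(up slope,y,off)
def w2deck(p,X): R,t=frame(p); return RD.T@(R.T@(X-t)-np.array([-.105,0,.026]))
def onplane(p,n,uv,h,c=None):
    o,d=ray(n,uv,c); a=w2deck(p,o); b=w2deck(p,o+d)-a; k=(h-a[2])/b[2]; return a+k*b
E
python3 - <<'E'
from h import *
obs=[("scene",S(203,48),(.25,.155,0)),("scene",S(535,225),(.25,-.155,0)),("scene",S(362,513),(0,-.155,0)),("scene",S(43,318),(0,.155,0)),
("side",D(432,75),(.25,.155,0)),("side",D(195,278),(.25,-.155,0)),("side",D(15,255),(0,-.155,0))]
f=lambda p:np.concatenate([(proj(n,deck2w(p,P))[0]-uv) for n,uv,P in obs])
r=least_squares(f,[.5,0,3.1]); p=r.x; print(p,np.degrees(p[2]),np.round(r.fun,1)); np.save("p.npy",p)
for nm,uv,h in [("eye",S(80,270),.049),("knuckle",S(155,318),.03),("locktop",S(268,137),.056),("fintop",S(172,190),.068)]:
    q=onplane(p,"scene",uv,h); print(nm,q.round(4),deck2w(p,q).round(4))
print("knobtop",tri([ray("scene",S(726,326)),ray("side",D(84,480))]))
print("collar",tri([ray("scene",S(713,363)),ray("side",D(90,526))]))
R=tri([ray("scene",S(713,363)),ray("side",D(90,526))])[0]
E
```

```text
[0.55377466 0.06261645 3.13125989] 179.4079762449397 [-0.6 -1.9  0.8 -2.   1.  -0.4 -0.6 -2.4 -0.6 -1.6 -1.7 -0.7 -2.3  0.3]
eye [0.0436 0.1194 0.049 ] [ 0.6443 -0.0577  0.0902]
knuckle [0.0415 0.0537 0.03  ] [0.6373 0.008  0.0727]
locktop [0.2011 0.0392 0.056 ] [0.5122 0.0238 0.1751]
fintop [0.1307 0.0791 0.068 ] [ 0.5788 -0.0167  0.1502]
knobtop (array([0.41121884, 0.36575244, 0.09762713]), [np.float64(0.001751737797950313), np.float64(0.0017517377979502724)])
collar (array([0.40954189, 0.36735287, 0.04726069]), [np.float64(0.0012485425661223214), np.float64(0.0012485425661223183)])
```

The stand is at about (0.554, 0.063) with yaw 179.4°. The eye is 66 mm short of home, and the pin is at (0.411, 0.366). Next I'll work out the move to a viewing pose square above the deck.

```bash
cat >> h.py <<'E'
from scipy.spatial.transform import Rotation as Ro
def cur():
    s=manip.get_state(); q=s["ee_rot"]; return np.array(s["position"]),Ro.from_quat([q[1],q[2],q[3],q[0]]),s
def decktool(p):  # tool x down slope, z into deck
    R=frame(p)[0]@RD; return Ro.from_matrix(np.c_[-R[:,0],R[:,1],-R[:,2]])
def downtool(p):
    R=frame(p)[0]; return Ro.from_matrix(np.c_[-R[:,0],R[:,1],-R[:,2]])
def delta(X,Rt):
    x,R,s=cur(); print("t",s["clock"],"pos",x.round(4),"rv",np.degrees((Rt*R.inv()).as_rotvec()).round(1),"mm",((X-x)*1e3).round(1),"F",np.round(s["contact_force"],1),"w",round(s["width"],3))
E
python3 - <<'E'
from h import *
p=np.load("p.npy")
delta(deck2w(p,(.12,.08,.18)),decktool(p))
E
```

```text
t 0.15 pos [ 0.1477 -0.5553  0.2416] rv [ -3.8  29.9 -15.1] mm [4.964e+02 5.370e+02 3.000e-01] F [ 0.3  0.3 -0.8] w 0.086
```

Call:
jog_arm(deltas=[-0.3, 2, -1, 20, 22, 5, 0, -0.6, 4, -2, 50, 54, 10, 0, -0.8, 6, -3, 80, 88, 15, 0, -1, 8, -4, 110, 120, 20, 0, -1.3, 10, -5, 145, 157, 20, 0, -1.5, 12, -6, 180, 195, 20, 0, -1.8, 14, -7, 215, 232, 20, 0, -2, 16, -8, 250, 270, 20, 0, -2.3, 18, -9, 285, 308, 20, 0, -2.5, 20, -10, 320, 345, 20, 0, -2.8, 22, -11, 355, 383, 20, 0, -3, 24, -12, 390, 420, 20, 0, -3.3, 26, -13, 425, 460, 15, 0, -3.6, 28, -14, 460, 498, 10, 0, -3.7, 29, -14.6, 482, 522, 5, 0, -3.8, 29.9, -15.1, 496, 537, 0, 0, -3.8, 29.9, -15.1, 496, 537, 0, 0, -3.8, 29.9, -15.1, 496, 537, 0, 0])

```text
clock: 1.95
position: [0.6436, -0.0188, 0.2414]
ee_rot: [-0.001, 0.966, -0.004, -0.26]
contact_force: [-0.2, 0.7, 1.2]
width: 0.0002
gripper_force: 0.0
```

```bash
cat > look.py <<'E'
import sys,pickle
from h import *
n=sys.argv[1]; c=imaging.calibration("wrist"); im=imaging.get_image("wrist"); cv2.imwrite(f"pics/{n}_raw.png",im); pickle.dump(c,open(f"pics/{n}.pkl","wb"))
p=np.load("p.npy"); print(cur()[0],cur()[2]["contact_force"])
x0,y0,x1,y1=map(int,sys.argv[2:6]); k=min(800/(x1-x0),600/(y1-y0)); print("scale",k)
cv2.imwrite(f"pics/{n}.png",cv2.resize(im[y0:y1,x0:x1],None,fx=k,fy=k,interpolation=cv2.INTER_CUBIC))
E
python3 look.py w1 0 0 512 384
```

```text
[ 0.64320472 -0.01940636  0.24227977] [-0.64894942  0.6423514   0.34206712]
scale 1.5625
```

View pics/w1.png

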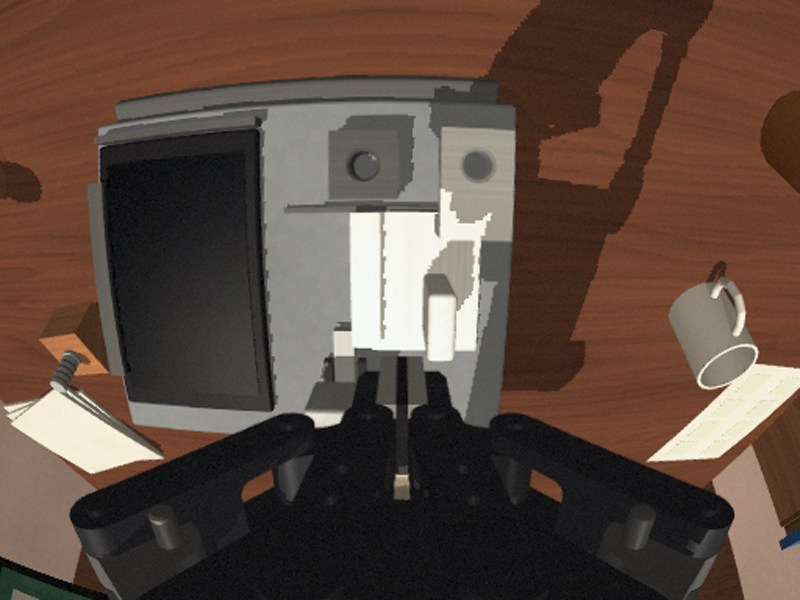

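Run:
```python
from h import *; import pickle
p=np.load("p.npy"); c=pickle.load(open("pics/w1.pkl","rb")); W=lambda u,v:(u/1.5625,v/1.5625)
for nm,uv in [("lo-y",W(99,127)),("lo+y",W(515,105)),("hi-y",W(132,428))]: print(nm,onplane(p,"wrist",uv,0,c).round(4))
for nm,uv,s,h in [("knuckle",W(363,164),S(155,318),.03),("eye",W(477,164),S(80,270),.049)]:
    X,e=tri([ray("wrist",uv,c),ray("scene",s)]); print(nm,X.round(4),w2deck(p,X).round(4),np.round(e,4),"plane",onplane(p,"wrist",uv,h,c).round(4))
for nm,uv,h in [("fintop lo",W(441,292),.068),("fintop hi",W(441,361),.068),("fin L",W(429,330),.068),("fin R",W(454,330),.068),("bolt L",W(334,335),.01),("bolt R",W(354,335),.01),("bolttip",W(343,332),.01),("lockR-top?",W(355,385),.056),("lockL?",W(303,420),.056),("knL",W(329,165),.03),("knR",W(399,165),.03),("eyeR",W(514,170),.049),("eyeL",W(440,170),.049),("tip",W(403,358),.169)]: print(nm,onplane(p,"wrist",uv,h,c).round(4))
```

```text
lo-y [-0.0015 -0.152   0.    ]
lo+y [0.0002 0.1562 0.    ]
hi-y [ 0.2521 -0.1574  0.    ]
knuckle [0.6333 0.0056 0.0679] [0.0425 0.0562 0.0239] [0.0012 0.0012] plane [0.044  0.0566 0.03  ]
eye [ 0.6397 -0.0619  0.0824] [0.0436 0.1236 0.04  ] [0.0002 0.0002] plane [0.0442 0.1221 0.049 ]
fintop lo [0.1139 0.101  0.068 ]
fintop hi [0.1542 0.1021 0.068 ]
fin L [0.1356 0.0949 0.068 ]
fin R [0.1356 0.1088 0.068 ]
bolt L [0.1585 0.0332 0.01  ]
bolt R [0.1585 0.0471 0.01  ]
bolttip [0.1563 0.0395 0.01  ]
lockR-top? [0.1749 0.0515 0.056 ]
lockL? [0.2003 0.0171 0.056 ]
knL [0.0441 0.036  0.03  ]
knR [0.0448 0.0782 0.03  ]
eyeR [0.0467 0.1437 0.049 ]
eyeL [0.0481 0.1012 0.049 ]
tip [0.1118 0.0798 0.169 ]
```

Run:
```python
from h import *
p=np.load("p.npy")
for P in [(.168,.04,.09),(.168,.04,.036),(.190,.04,.036),(.212,.04,.036)]: delta(deck2w(p,P),decktool(p))
```

```text
t 2.0 pos [ 0.6432 -0.0194  0.2423] rv [ 0.1 -0.1 -0. ] mm [-85.3  42.  -54.3] F [-0.6  0.6  0.3] w 0.0
t 2.0 pos [ 0.6432 -0.0194  0.2423] rv [ 0.1 -0.1 -0. ] mm [-112.3   42.3 -101.1] F [-0.6  0.6  0.3] w 0.0
t 2.0 pos [ 0.6432 -0.0194  0.2423] rv [ 0.1 -0.1 -0. ] mm [-131.4   42.5  -90.1] F [-0.6  0.6  0.3] w 0.0
t 2.0 pos [ 0.6432 -0.0194  0.2423] rv [ 0.1 -0.1 -0. ] mm [-150.4   42.7  -79.1] F [-0.6  0.6  0.3] w 0.0
```

Call:
jog_arm(deltas=[0, 0, 0, -20, 10, -13, 0, 0, 0, 0, -50, 25, -32, 0, 0, 0, 0, -75, 37, -48, 0, 0, 0, 0, -85, 42, -54, 0, 0, 0, 0, -92, 42, -66, 0, 0, 0, 0, -99, 42, -78, 0, 0, 0, 0, -106, 42, -90, 0, 0, 0, 0, -112, 42, -101, 0, 0, 0, 0, -112, 42, -101, 0])

```text
clock: 2.9
position: [0.5298, 0.0224, 0.1412]
ee_rot: [-0.001, 0.966, -0.005, -0.26]
contact_force: [0.2, 0.8, 0.4]
width: 0.0002
gripper_force: 0.0
```

Call:
jog_arm(deltas=[0, 0, 0, -5, 0, 3, 0, 0, 0, 0, -10, 0, 6, 0, 0, 0, 0, -14, 0, 8, 0, 0, 0, 0, -18, 0, 10.5, 0, 0, 0, 0, -22, 0, 12.5, 0, 0, 0, 0, -25, 0, 14.5, 0, 0, 0, 0, -28, 0, 16, 0, 0, 0, 0, -31, 0, 18, 0, 0, 0, 0, -31, 0, 18, 0])

```text
clock: 3.8
position: [0.5, 0.0234, 0.1597]
ee_rot: [-0.001, 0.966, -0.005, -0.26]
contact_force: [2.7, 0.5, -0.1]
width: 0.0001
gripper_force: 1.0
```

Call:
jog_arm(deltas=[0, 0, 0, -3, 0, 1.7, 0, 0, 0, 0, -6, 0, 3.5, 0, 0, 0, 0, -8, 0, 4.6, 0, 0, 0, 0, -8, 0, 4.6, 0])

```text
clock: 4.2
position: [0.4949, 0.0235, 0.1625]
ee_rot: [-0.001, 0.967, -0.005, -0.256]
contact_force: [8.0, 1.2, -5.6]
width: -0.0002
gripper_force: 5.1
```

Run:
```python
from h import *
p=np.load("p.npy"); x,R,s=cur(); print(w2deck(p,x),s["contact_force"])
```

```text
[0.20980618 0.03975105 0.03652724] [ 7.98259256  1.20438928 -5.61665927]
```

Run:
```python
from h import *
p=np.load("p.npy")
for P in [(.198,.04,.036),(.198,.04,.12),(.134,.102,.12),(.134,.102,.042)]: delta(deck2w(p,P),decktool(p))
```

```text
t 4.2 pos [0.4949 0.0235 0.1625] rv [ 0.   0.3 -0. ] mm [10.  -0.4 -6.4] F [ 8.   1.2 -5.6] w -0.0
t 4.2 pos [0.4949 0.0235 0.1625] rv [ 0.   0.3 -0. ] mm [52.  -0.8 66.4] F [ 8.   1.2 -5.6] w -0.0
t 4.2 pos [0.4949 0.0235 0.1625] rv [ 0.   0.3 -0. ] mm [106.7 -63.4  34.4] F [ 8.   1.2 -5.6] w -0.0
t 4.2 pos [0.4949 0.0235 0.1625] rv [ 0.   0.3 -0. ] mm [ 67.7 -63.  -33.2] F [ 8.   1.2 -5.6] w -0.0
```

Call:
jog_arm(deltas=[0, 0, 0, 6, 0, -4, 0, 0, 0, 0, 13, 0, -8, 0, 0, 0, 0, 28, 0, 18, 0, 0, 0, 0, 43, 0, 45, 0, 0, 0, 0, 55, 0, 65, 0.5, 0, 0, 0, 75, -22, 53, 1, 0, 0, 0, 95, -45, 42, 1, 0, 0, 0, 109, -63, 33, 1, 0, 0, 0, 109, -63, 33, 1, 0, 0, 0, 109, -63, 33, 1])

```text
clock: 5.2
position: [0.6008, -0.0398, 0.1962]
ee_rot: [-0.001, 0.965, -0.005, -0.261]
contact_force: [-0.1, 0.7, 0.1]
width: 0.0846
gripper_force: 0.0
```

```bash
python3 look.py w2 100 50 400 275
python3 - <<'E'
from h import *
p=np.load("p.npy")
delta(deck2w(p,(.134,.102,.042)),decktool(p))
E
```

```text
[ 0.60081204 -0.03929998  0.19683949] [0.18938701 0.43653118 0.1851244 ]
scale 2.6666666666666665
t 5.25 pos [ 0.6008 -0.0393  0.1968] rv [ 0.  -0.2 -0. ] mm [-38.1  -0.2 -67.5] F [0.2 0.4 0.2] w 0.086
```

View pics/w2.png

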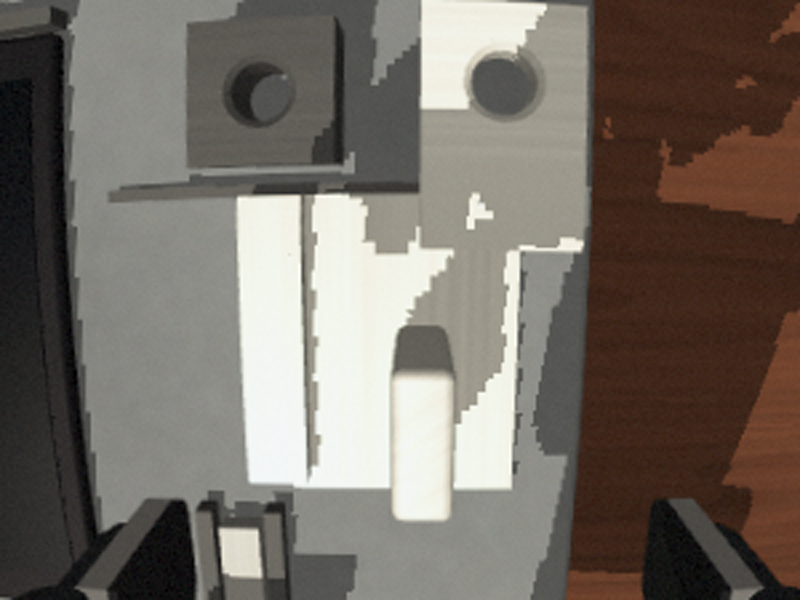

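The fin top at (422, 445) is centred between the fingers, and the bolt end at (240, 525) is drawn clear of the clamp plate. I'll descend, grip and slide.

Call:
jog_arm(deltas=[0, 0, 0, -8, 0, -14, 1, 0, 0, 0, -16, 0, -28, 1, 0, 0, 0, -24, 0, -42, 1, 0, 0, 0, -32, 0, -56, 1, 0, 0, 0, -38, 0, -67, 1, 0, 0, 0, -38, 0, -67, 0, 0, 0, 0, -38, 0, -67, 0, 0, 0, 0, -38, 0, -67, 0, 0, 0, 0, -38, 0, -67, 0, 0, 0, 0, -38, 0, -67, 0, 0, 0, 0, -38, 0, -67, 0], grip_force=40)

```text
clock: 6.35
position: [0.5643, -0.0398, 0.1304]
ee_rot: [-0.001, 0.966, -0.005, -0.259]
contact_force: [1.5, -0.4, 3.2]
width: 0.0156
gripper_force: 41.9
```

Call:
jog_arm(deltas=[0, 0, 0, 0, 5, 0, 0, 0, 0, 0, 0, 10, 0, 0, 0, 0, 0, 0, 15, 0, 0, 0, 0, 0, 0, 21, 0, 0, 0, 0, 0, 0, 27, 0, 0, 0, 0, 0, 0, 33, 0, 0, 0, 0, 0, -0.3, 39, 0, 0, 0, 0, 0, -0.3, 45, 0, 0, 0, 0, 0, -0.3, 51, 0, 0, 0, 0, 0, -0.5, 56, 0, 0, 0, 0, 0, -0.5, 60, 0, 0, 0, 0, 0, -0.5, 60, 0, 0])

```text
clock: 7.55
position: [0.5655, 0.0214, 0.1304]
ee_rot: [-0.001, 0.967, -0.005, -0.256]
contact_force: [6.7, -1.1, 5.5]
width: 0.0154
gripper_force: 43.0
```

Call:
jog_arm(deltas=[0, 0, 0, 0.5, 2, 0, 0, 0, 0, 0, 1, 4, 0, 0, 0, 0, 0, 1, 6, 0, 0, 0, 0, 0, 1, 8, 0, 0, 0, 0, 0, 1, 8, 0, 0])

```text
clock: 8.05
position: [0.5655, 0.0255, 0.1305]
ee_rot: [0.002, 0.966, -0.005, -0.258]
contact_force: [4.6, -10.9, 5.2]
width: 0.0156
gripper_force: 43.8
```

Call:
jog_arm(deltas=[0, 0, 0, 0, 5, 0, 0.3, 0, 0, 0, 0, 5, 0, 0.5, 0, 0, 0, 0, 5, 0, 0.5, 0, 0, 0, 0, 5, 0, 0.5, 0, 0, 0, 10, 5, 17, 0.5, 0, 0, 0, 25, 5, 43, 0.5, 0, 0, 0, 40, 5, 69, 0.5, 0, 0, 0, 52, 5, 90, 0.5, 0, 0, 0, 52, 5, 90, 0.5])

```text
clock: 8.95
position: [0.6181, 0.0337, 0.2219]
ee_rot: [-0.001, 0.967, -0.004, -0.257]
contact_force: [0.1, 0.1, -0.3]
width: 0.0427
gripper_force: 0.0
```

```bash
python3 look.py w3 100 50 400 275
python3 - <<'E'
from h import *
p=np.load("p.npy")
K=.64
print("mill top",tri([ray("scene",(568*K,395*K)),ray("side",(199*K,362*K))]))
o,d=ray("scene",(549*K,455*K));print("mill base",o-d*o[2]/d[2])
X=np.array([.410,.366,.160]); delta(X,downtool(p))
E
```

```text
[0.61677733 0.03369869 0.22031308] [ 0.35361621 -0.79666635 -0.00448029]
scale 2.6666666666666665
mill top (array([0.62790397, 0.39580424, 0.19272471]), [np.float64(0.00017102659607063858), np.float64(0.00017102659607067257)])
mill base [0.63880184 0.40558294 0.        ]
t 9.0 pos [0.6168 0.0337 0.2203] rv [ -0.3 -29.9  -0.1] mm [-206.8  332.3  -60.3] F [ 0.4 -0.8 -0. ] w 0.043
```

View pics/w3.png

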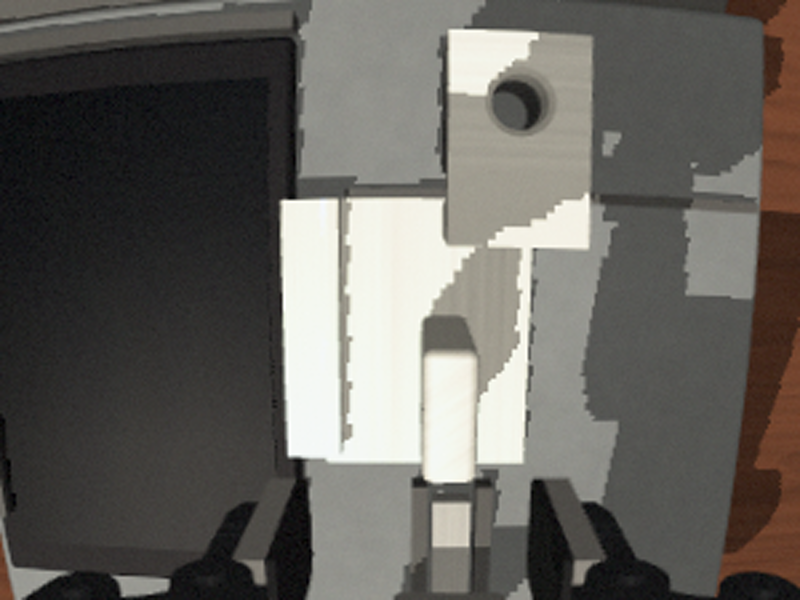

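The clamp is home, with the eye hole at (521, 103) over the knuckle. Next is the pin, with a close look from (0.36, 0.366, 0.20).

Call:
jog_arm(deltas=[0, -2, 0, -15, 20, 20, 0.6, 0, -5, 0, -40, 50, 25, 0.6, 0, -8, 0, -65, 85, 25, 0.6, 0, -11, 0, -90, 118, 25, 0.6, 0, -14, 0, -115, 150, 25, 0.6, 0, -17, 0, -140, 182, 20, 0.6, 0, -20, 0, -165, 214, 10, 0.6, 0, -23, 0, -190, 246, 0, 0.6, 0, -26, 0, -215, 278, -10, 0.6, 0, -28, 0, -235, 305, -15, 0.6, -0.3, -29.9, -0.1, -250, 324, -20, 0.6, -0.3, -29.9, -0.1, -257, 332, -20, 0.6, -0.3, -29.9, -0.1, -257, 332, -20, 0.6, -0.3, -29.9, -0.1, -257, 332, -20, 0.6])

```text
clock: 10.4
position: [0.3596, 0.3646, 0.1995]
ee_rot: [0.001, 1.0, -0.006, -0.001]
contact_force: [-0.5, -0.3, -0.8]
width: 0.0512
gripper_force: 0.0
```

```bash
python3 look.py w4 100 50 400 275
```

```text
[0.36005675 0.3644525  0.19966753] [ 0.37203894  0.02414555 -0.58290321]
scale 2.6666666666666665
```

View pics/w4.png

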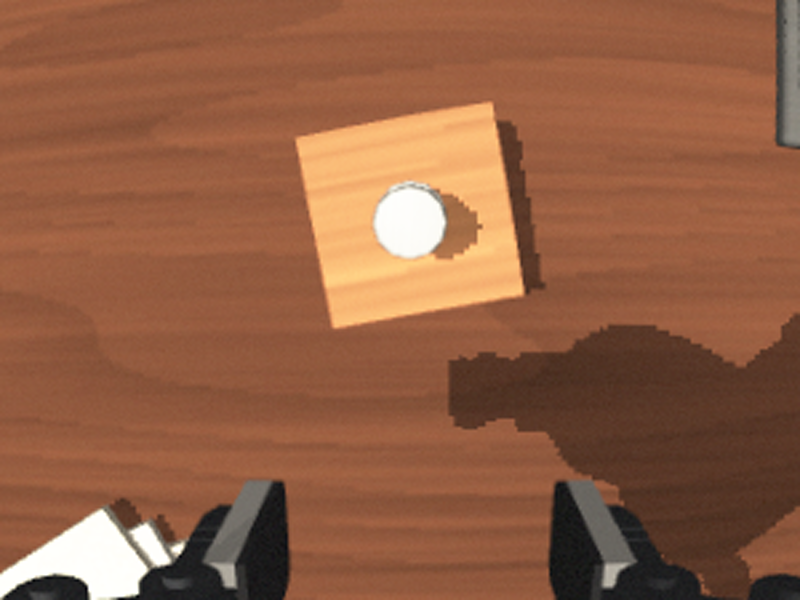

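The knob top is at (410, 221). The rest's top corners are (296,138), (492,102), (525,294) and (332,327).

Run:
```python
from h import *; import pickle
p=np.load("p.npy"); L=lambda u,v:(100+u/2.6667,50+v/2.6667)
c=pickle.load(open("pics/w4.pkl","rb")); c3=pickle.load(open("pics/w3.pkl","rb"))
def z(uv,h):
    o,d=ray("wrist",L(*uv),c); return (o+d*(h-o[2])/d[2]).round(4)
k=z((410,221),.096); print("knob",k, "block",np.mean([z(q,.05) for q in [(296,138),(492,102),(525,294),(332,327)]],0))
print("tri",tri([ray("wrist",L(410,221),c),ray("side",D(84,480)),ray("scene",S(726,326))]))
e=onplane(p,"wrist",L(521,103),.049,c3); print("eye",e,deck2w(p,e))
print("fin top ctr",onplane(p,"wrist",L(450,415),.068,c3))
delta(np.r_[k[:2],.073],downtool(p))
```

```text
knob [0.4123 0.3674 0.096 ] block [0.41185  0.367325 0.05    ]
tri (array([0.41169912, 0.36632799, 0.0979478 ]), [np.float64(0.0012344085162322943), np.float64(0.0023700425494809626), np.float64(0.0011964628082663919)])
eye [0.04458032 0.05709148 0.049     ] [0.64407222 0.00458887 0.0907254 ]
fin top ctr [0.1333803 0.0361507 0.068    ]
t 10.45 pos [0.3601 0.3645 0.1997] rv [ 0.1 -0.2  0.1] mm [  52.2    2.9 -126.7] F [ 0.4  0.  -0.6] w 0.051
```

Call:
jog_arm(deltas=[0, 0, 0, 15, 1, 0, 0.6, 0, 0, 0, 38, 2, -10, 0.6, 0, 0, 0, 52, 3, -30, 0.6, 0, 0, 0, 52, 3, -55, 0.6, 0, 0, 0, 52, 3, -80, 0.6, 0, 0, 0, 52, 3, -105, 0.6, 0, 0, 0, 52, 3, -120, 0.6, 0, 0, 0, 52, 3, -127, 0.6, 0, 0, 0, 52, 3, -127, 0.6, 0, 0, 0, 52, 3, -127, 0, 0, 0, 0, 52, 3, -127, 0, 0, 0, 0, 52, 3, -127, 0, 0, 0, 0, 52, 3, -127, 0, 0, 0, 0, 52, 3, -127, 0], grip_force=50)

```text
clock: 11.85
position: [0.4122, 0.3686, 0.0741]
ee_rot: [-0.0, 1.0, -0.006, 0.0]
contact_force: [1.5, -1.6, 5.4]
width: 0.0205
gripper_force: 48.9
```

Run:
```python
from h import *
p=np.load("p.npy")
for P in [(.0445,.057,.20),(.0445,.057,.139)]: delta(deck2w(p,P),decktool(p)); print(deck2w(p,P))
```

```text
t 11.85 pos [0.4122 0.3686 0.0741] rv [ 0.3 30.   0.1] mm [ 307.4 -364.7  147.4] F [ 1.5 -1.6  5.4] w 0.021
[0.71963869 0.00389952 0.22145508]
t 11.85 pos [0.4122 0.3686 0.0741] rv [ 0.3 30.   0.1] mm [ 276.9 -364.4   94.5] F [ 1.5 -1.6  5.4] w 0.021
[0.68914032 0.00421466 0.16862753]
```

Call:
jog_arm(deltas=[0, 0, 0, 0, 0, 10, 0, 0, 0, 0, 0, 0, 30, 0, 0, 0, 0, 0, 0, 55, 0, 0, 0, 0, 0, 0, 85, 0, 0, 0, 0, 0, 0, 120, 0, 0, 0, 0, 0, 0, 155, 0, 0, 0, 0, 5, -20, 190, 0, 0, 2, 0, 20, -55, 200, 0, 0, 4, 0, 40, -90, 200, 0, 0, 7, 0, 65, -125, 200, 0, 0, 10, 0, 95, -160, 200, 0, 0, 14, 0, 125, -195, 200, 0, 0.1, 18, 0, 160, -230, 195, 0, 0.2, 22, 0.1, 200, -265, 185, 0, 0.3, 25, 0.1, 240, -300, 170, 0, 0.3, 28, 0.1, 275, -335, 160, 0, 0.3, 30, 0.1, 300, -357, 150, 0, 0.3, 30, 0.1, 307, -365, 147, 0, 0.3, 30, 0.1, 307, -365, 147, 0])

```text
clock: 13.75
position: [0.7189, 0.0017, 0.2162]
ee_rot: [-0.001, 0.965, -0.006, -0.262]
contact_force: [-0.3, -0.3, -0.3]
width: 0.0208
gripper_force: 49.2
```

```bash
python3 look.py w5 100 50 400 275
python3 - <<'E'
from h import *
p=np.load("p.npy")
for P in [(.0445,.057,.134)]: delta(deck2w(p,P),decktool(p))
E
```

```text
[0.71796038 0.00328968 0.2188325 ] [-0.63418488  0.8042831   0.28196135]
scale 2.6666666666666665
t 13.8 pos [0.718  0.0033 0.2188] rv [-0.  -0.3  0. ] mm [-31.3   1.  -54.5] F [-0.6  0.8  0.3] w 0.021
```

View pics/w5.png

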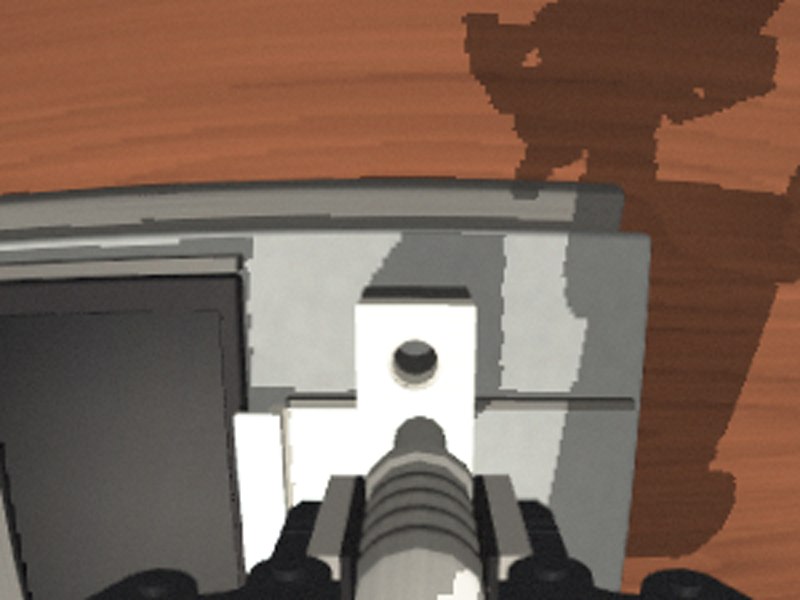

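Run:
```python
from h import *; import pickle
p=np.load("p.npy"); c=pickle.load(open("pics/w5.pkl","rb")); L=lambda u,v:(100+u/2.6667,50+v/2.6667)
e=onplane(p,"wrist",L(415,364),.049,c); print("eye",e)
x,R,s=cur(); T=np.array(c["cam_to_world"]); 
# nominal camera in tool (from start data, t=0.15)
for l in (.0237,.0597,.0697): print(l,(proj("wrist",x+R.as_matrix()[:,2]*l,c)-[100,50])*2.6667)
t=x+R.as_matrix()[:,2]*.0697; print("tip deck",w2deck(p,t),w2deck(p,x))
print("tip px on axis height", onplane(p,"wrist",L(420,427),w2deck(p,t)[2],c))
```

```text
eye [0.04504439 0.05682367 0.049     ]
0.0237 [[416.71053909 502.96901459]]
0.0597 [[416.86062245 446.46336673]]
0.0697 [[416.89434687 433.96352325]]
tip deck [0.04500194 0.05760331 0.12719378] [0.04463663 0.05762714 0.19689282]
tip px on axis height [0.04304454 0.05843357 0.12719378]
```

Call:
jog_arm(deltas=[0, 0, 0, -5, 0.5, -8, 0, 0, 0, 0, -13, 0.8, -22, 0, 0, 0, 0, -21, 1, -36, 0, 0, 0, 0, -28, 1, -48, 0, 0, 0, 0, -34, 1, -58, 0, 0, 0, 0, -38, 1, -65, 0, 0, 0, 0, -41, 1, -70, 0, 0, 0, 0, -43, 1, -73, 0, 0, 0, 0, -43, 1, -73, 0, 0, 0, 0, -43, 1, -73, 0])

```text
clock: 14.8
position: [0.6754, 0.0044, 0.1474]
ee_rot: [-0.001, 0.966, -0.005, -0.26]
contact_force: [-0.0, -0.6, -1.8]
width: 0.0204
gripper_force: 49.2
```

Run:
```python
from h import *
p=np.load("p.npy"); x,R,s=cur(); print(w2deck(p,x),s["contact_force"],s["moment"])
delta(deck2w(p,(.045,.0568,.074)),decktool(p))
```

```text
[0.0457734  0.05700608 0.11370652] [-0.01003295 -0.63089374 -1.76771322] [ 0.03634522 -0.26309791 -0.07169237]
t 14.8 pos [0.6754 0.0044 0.1474] rv [ 0.  -0.1 -0. ] mm [-19.2   0.4 -34.8] F [-0.  -0.6 -1.8] w 0.02
```

Free entry so far, so I'll continue gently to a TCP height of about 80 mm off the deck.

Call:
jog_arm(deltas=[0, 0, 0, -2, 0, -3.5, 0, 0, 0, 0, -4, 0, -7, 0, 0, 0, 0, -6, 0, -10.4, 0, 0, 0, 0, -8, 0, -14, 0, 0, 0, 0, -10, 0, -17.3, 0, 0, 0, 0, -10, 0, -17.3, 0])

```text
clock: 15.4
position: [0.6653, 0.0042, 0.1288]
ee_rot: [-0.001, 0.966, -0.005, -0.26]
contact_force: [1.3, -0.9, -4.9]
width: 0.0208
gripper_force: 49.2
```

Run:
```python
from h import *
p=np.load("p.npy"); x,R,s=cur(); print(w2deck(p,x),(decktool(p).as_matrix().T@s["contact_force"]).round(1),s["moment"])
```

```text
[0.04520953 0.05727619 0.09258667] [3.6 0.9 3.6] [-0.05973965 -1.06083039  0.0511872 ]
```

Call:
jog_arm(deltas=[0, 0, 0, -0.5, 0, -3, 0, 0, 0, 0, -2.2, 0, -6, 0, 0, 0, 0, -4.2, 0, -9.4, 0, 0, 0, 0, -6, 0, -12.5, 0, 0, 0, 0, -7.5, 0, -15.2, 0, 0, 0, 0, -7.5, 0, -15.2, 0])

```text
clock: 16.0
position: [0.6572, 0.0043, 0.1139]
ee_rot: [-0.001, 0.965, -0.005, -0.261]
contact_force: [0.7, 0.2, -2.1]
width: 0.0205
gripper_force: 49.2
```

Run:
```python
from h import *
p=np.load("p.npy"); x,R,s=cur(); print(w2deck(p,x),(decktool(p).as_matrix().T@s["contact_force"]).round(1),s["moment"])
```

```text
[0.04481125 0.05723414 0.07566017] [ 1.7 -0.2  1.5] [-0.04265227 -0.68083716 -0.01451834]
```

Call:
jog_arm(deltas=[0, 0, 0, -0.8, 0, -1.3, 0, 0, 0, 0, -1.5, 0, -2.6, 0, 0, 0, 0, -2.2, 0, -4, 0, 0, 0, 0, -2.2, 0, -4, 0])

```text
clock: 16.4
position: [0.6563, 0.0042, 0.1123]
ee_rot: [-0.001, 0.966, -0.005, -0.259]
contact_force: [3.5, -0.1, 6.4]
width: 0.0203
gripper_force: 50.1
```

Run:
```python
from h import *
p=np.load("p.npy"); x,R,s=cur(); print(w2deck(p,x),(decktool(p).as_matrix().T@s["contact_force"]).round(1),s["moment"])
```

```text
[0.04477768 0.0573192  0.07374443] [-0.2  0.  -7.3] [ 0.06662973 -0.27454214 -0.03236333]
```

The collar is seated: 7 N axial, no sideways load. I'll unload, open and retract.

Call:
jog_arm(deltas=[0, 0, 0, 0.8, 0, 1.4, 0, 0, 0, 0, 0.8, 0, 1.4, 0.3, 0, 0, 0, 0.8, 0, 1.4, 0.5, 0, 0, 0, 0.8, 0, 1.4, 0.5, 0, 0, 0, 0.8, 0, 1.4, 0.5, 0, 0, 0, 5, 0, 8.7, 0.5, 0, 0, 0, 13, 0, 22.5, 0.5, 0, 0, 0, 25, 0, 43, 0.5, 0, 0, 0, 40, 0, 69, 0.5, 0, 0, 0, 55, 0, 95, 0.5, 0, 0, 0, 55, 0, 95, 0.5, 0, 0, 0, 55, 0, 95, 0.5])

```text
clock: 17.6
position: [0.7109, 0.0042, 0.2057]
ee_rot: [-0.001, 0.966, -0.005, -0.259]
contact_force: [-0.4, 0.4, -0.2]
width: 0.0428
gripper_force: 0.0
```

```bash
python3 look.py w6 100 50 400 275
```

```text
[0.71019981 0.00427982 0.20481696] [-0.20157459 -0.3629903   0.23047213]
scale 2.6666666666666665
```

View pics/w6.png

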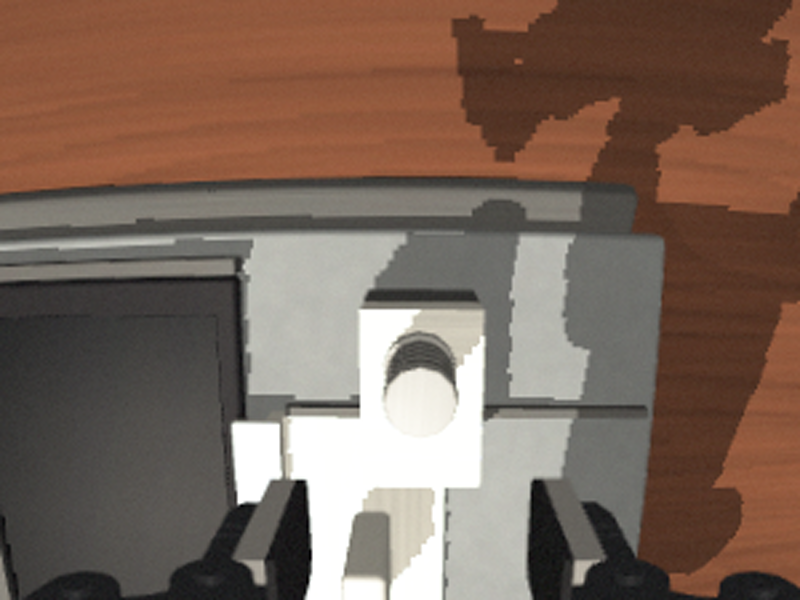

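The pin stands in the eye, collar down at (420, 345), knob top at (420, 402), and the gripper is clear of it. I'm handing in.

```bash
python3 -c "
from h import *
print(manip.sign_off())"
```

```text
the job is handed in; nothing more can be done
None
```

The job is handed in at about 17.7 s on the clock: the lock is drawn, the clamp is home, the pin is seated through eye and knuckle, and the gripper is clear; sign-off returned no verdict.

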